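# Lower the window blind with its spring-return switch

## Task

Lower the kitchen window blind a little: on the switch box with the blue toggle, push the toggle right over toward the end with the orange dot, hold it over for at least one second, then let go so that it springs back upright. Do not push the blue toggle the other way, and leave the yellow toggle (the skylight's) alone.

Things in the scene. Friction and masses are not known exactly. Their poses are not given: they have to be found in the camera images.
- blind_box: Switch of the window blind: a white box fixed to the worktop, 80 (its x) x 120 (its y) x 36 mm high, origin at the centre of its underside, z up. A toggle with a blue cap stands up from the middle of its top and swings toward the box's +y or -y end; the +y end of the top carries an orange dot (18 mm across, centred 44 mm from the middle).
- blind_toggle (a joint): Angle (rad) of the window blind's blue toggle: 0 upright, + toward the orange dot, stops at -0.6 and +0.6. Hinge along the box's x, 36 mm above the worktop, over the box's centre. 9 mm stem; cap 30 mm wide (box x), 12 mm thick (box y), 24 to 66 mm above the hinge. A spring returns it upright when let go; full over takes about 4 N pushed 36 mm above the hinge.
- skylight_box: Switch of the skylight: a white box fixed to the worktop, 80 (its x) x 120 (its y) x 36 mm high, origin at the centre of its underside, z up. A toggle with a yellow cap stands up from the middle of its top and swings toward the box's +y or -y end; the +y end of the top carries an orange dot (18 mm across, centred 44 mm from the middle).
- skylight_toggle (a joint): Angle (rad) of the skylight's yellow toggle: 0 upright, + toward the orange dot, stops at -0.6 and +0.6. Hinge along the box's x, 36 mm above the worktop, over the box's centre. 9 mm stem; cap 30 mm wide (box x), 12 mm thick (box y), 24 to 66 mm above the hinge. A spring returns it upright when let go; full over takes about 4 N pushed 36 mm above the hinge.

How it is judged:
By the outcome, as a careful person would: the job done as asked, in the order asked, and still so for the second after the job is handed in, with the robot touching nothing.
It also fails if it takes over 32 s, if anything falls off the work surface, if the arm or the gripper's body presses on something with over 40 N, if the wrist force passes 120 N, or if a joint passes its speed limit or range.

## Robot

A 6-joint arm with a two-finger parallel gripper is mounted at the origin on a cart in front of the work surface, level with it; the furniture and walls round the work are solid. World frame = base frame: x ahead of the robot, y to its left, z up, the work surface at z = 0. Lengths are in m, angles in rad, forces in N, time in s.
With the tool pointing down it reaches from about 0.375 to 0.9 m from the base axis. Payload 3.1 kg.
Tool frame: the origin (TCP) lies midway between the tips of the shut fingers; the grasp point (between the pads) lies robot.grip_depth behind it (robot.grip_depth is the distance from the TCP to the grasp point, in m); z points along the fingers, y is the line along which they close (so a half turn about z gives the same grasp; the last joint's range is limited). The gripper opens to 87 mm and grips with 3 to 60 N. Pads are 19 mm wide; open, the fingers measure 117 mm over their backs; the gripper's body (75 mm by 190 mm) begins 51 mm behind the grasp point.
Start: joints at [0.971, 0.527, 1.433, -0, 1.181, -0.178], TCP at [0.256, 0.57, 0.223] pointing down, gripper open.
Joint ranges: [-3.08, 3.08], [-0.75, 2.2], [0.22, 2.44], [-1.43, 4.57], [0, 2.65], [-2.85, 2.85]. Speed limits (rad/s): [2.79, 2.79, 3.14, 3.14, 3.14, 3.14].

## Interface

Orientations are given as a unit quaternion [x, y, z, w].
In Python, from rig import robot, optics, probe_bus, ticket gives the robot as it stands (robot), with the cameras (optics), the readings (probe_bus) and the job (ticket).
- The arm moves only by the shell command python3 nudge.py 'ROWS' [OPENING] [FORCE]. ROWS is a JSON list of rows, 1 to 20 of them, each written [[dx, dy, dz], turn]: dx, dy, dz in m, then a turn about the tool's z in rad; each row shifts and turns the commanded pose from where the row before left it, along the tool's axes as they then stand; what a row does not reach is not made up. A row lasts 1/12 s, in which the tool goes at most 0.0417 m and 0.125 rad, less where a joint would pass 70% of its speed; a pose out of reach is approached as far as the arm can. OPENING is the finger opening in m, set as the command begins (- or left out keeps the last). The fingers move at their own pace and stop on an object; FORCE is the grip in N (left out, the last holds). Time passes only in rows, so rows that do not move let the fingers close. It prints the time, the measured TCP pose, the force, the opening and the grip force at its end. Input that does not fit is refused with a message, and nothing moves.
- probe_bus.get_obs(): the state, without advancing time (a new reading comes with each control period).
- optics.camera(name): name is "side" or "top"; returns a dict with "img" (384x512x3 uint8, red, green, blue), "fx", "fy", "cx", "cy" (pixels), "k1" (the pictures are not rectified: a ray, as slopes to the right and down, at radius r is drawn at 1 + k1 r^2 times it, then the intrinsics apply), "xyz" and "attitude" of the camera in the world. Camera axes: x right, y down, z forward; pixel columns grow to the right and rows downward; lengths in m; the calibration is good to about 2 mm. A picture is of the moment at which its call begins. There is no depth.
- ticket.hand_in(): hands the job in; it is judged then, once.
The state is a dict: "time": time; "q": joint angles; "joint_velocities": joint speeds; "joint_torque": joint torques, N m; "position": TCP position; "tool_rot": TCP orientation; "ft_force": force on the tool from outside, world axes, zero at the start; "moment": the same for the moment, N m; "grip_width": finger opening in m; "grip_force": force on a finger pad.
Only numpy, scipy, OpenCV 4.12 (cv2) and the standard library are available. Lean on these libraries where they do the work, as an engineer would, in place of code of your own. Each camera call takes 0.05 s, during which the arm holds its last target. There are 200 camera calls.

## Working session

There is one attempt and no reset: what is moved stays moved. The work goes in short steps, Python scripts to look and compute and a shell command to move; the robot and the scene stay as the last step left them, time stands still between calls to the robot, and variables do not carry over. Pictures are saved under pics/ and viewed, at most 10 in all, crops included, and the job is handed in when it is done.

```bash
ls; mkdir -p pics
python3 - <<'E'
from rig import robot, optics, probe_bus, ticket
import cv2,json
o=probe_bus.get_obs();print(o, robot.grip_depth)
for n in("top","side"):
    c=optics.camera(n);cv2.imwrite(f"pics/{n}0.png",c["img"][:,:,::-1]);print({k:v for k,v in c.items() if k!="img"})
E
```

```text
nudge.py
pics
rig.py
{'time': 0.0, 'q': array([ 9.70517238e-01,  5.28493762e-01,  1.43389583e+00, -1.91069471e-05,
        1.18140081e+00, -1.78482126e-01]), 'joint_velocities': array([ 4.78939653e-04, -7.36328366e-04,  3.17600158e-04, -2.71844522e-04,
        6.96021269e-05, -3.99793065e-05]), 'joint_torque': array([ 9.05679644e-05, -4.40043283e+01, -1.76596534e+01,  6.32844167e-02,
        5.84064180e-02, -1.71721636e-04]), 'position': array([0.25542198, 0.56962064, 0.22155675]), 'tool_rot': array([ 2.09334876e-01,  9.77843393e-01, -1.01996943e-03, -4.08976026e-04]), 'ft_force': array([ 0.28995051,  1.01490923, -0.17430159]), 'moment': array([0.02986081, 0.02216218, 0.00464289]), 'grip_force': 0.0, 'grip_width': 0.08707073810197515} 0.0187
{'fx': 497.6125761565795, 'fy': 497.6125761565795, 'cx': 266.27832959081735, 'cy': 188.37241616727096, 'k1': -0.05912058779876193, 'xyz': array([0.34006815, 0.00934569, 1.06698493]), 'attitude': array([-0.69835046,  0.71140918, -0.06270714,  0.04765958])}
{'fx': 393.2943488927089, 'fy': 393.2943488927089, 'cx': 259.37494480307174, 'cy': 201.5063951644284, 'k1': -0.12133155952882378, 'xyz': array([ 0.27928251, -0.74497834,  0.46756176]), 'attitude': array([ 0.84760657, -0.11647003,  0.08060445, -0.51137145])}
```

View pics/top0.png

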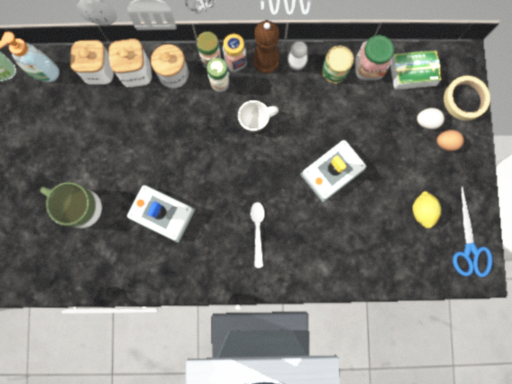

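View pics/side0.png

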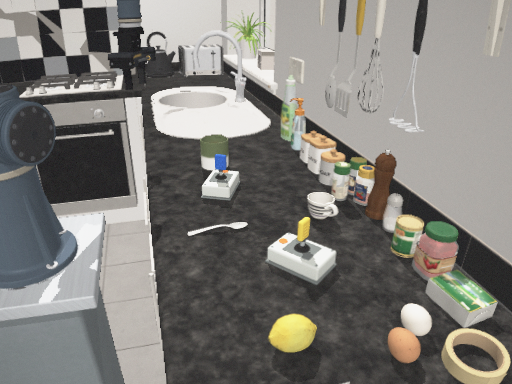

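The top view shows the blue-toggle box at about (161,213), with its orange dot at (140,203). The yellow-toggle box is at about (334,170). In the side view the blue toggle is at (221,165). I'll segment and project these.

```bash
cat > h.py <<'E'
from rig import robot, optics, probe_bus, ticket
import numpy as np, cv2
from scipy.spatial.transform import Rotation as R
def ray_z(c,uv,z):
    d=np.array([(uv[0]-c["cx"])/c["fx"],(uv[1]-c["cy"])/c["fy"]]); s=d.copy()
    for _ in range(20): s=d/(1+c["k1"]*(s@s))
    v=R.from_quat(c["attitude"]).apply([*s,1]); p=c["xyz"]
    return p+v*(z-p[2])/v[2]
def proj(c,P):
    v=R.from_quat(c["attitude"]).inv().apply(np.array(P)-c["xyz"]); s=v[:2]/v[2]
    return s*(1+c["k1"]*(s@s))*c["fx"]+[c["cx"],c["cy"]]
E
python3 - <<'E'
from h import *
c=optics.camera("top");im=c["img"]
x0,y0,x1,y1=115,175,205,250
hsv=cv2.cvtColor(im,cv2.COLOR_RGB2HSV)[y0:y1,x0:x1]
def cen(m): 
    ys,xs=np.nonzero(m);return np.array([xs.mean()+x0,ys.mean()+y0]),len(xs)
H,S,V=[hsv[...,i].astype(int) for i in range(3)]
o=cen((H<20)&(S>120)&(V>120)); b=cen((H>100)&(H<130)&(S>140)&(V>60))
print(o,b)
D=ray_z(c,o[0],.036);print("dot",D,"cap@.1",ray_z(c,b[0],.1))
m=((V>130)&(S<60)).astype(np.uint8)
n,l,st,_=cv2.connectedComponentsWithStats(m); 
for i in range(1,n):
  if st[i,4]>200:
    pts=np.argwhere(l==i)[:,::-1]+[x0,y0]
    W=np.array([ray_z(c,p,.036)[:2] for p in pts]);print(st[i],cv2.minAreaRect((W*1000).astype(np.float32)))
big=cv2.resize(im[y0:y1,x0:x1],None,fx=6,fy=6,interpolation=cv2.INTER_CUBIC);cv2.imwrite("pics/crop1.png",big[:,:,::-1])
c=optics.camera("side");im=c["img"][130:210,180:260];cv2.imwrite("pics/crop2.png",cv2.resize(im,None,fx=7,fy=7,interpolation=cv2.INTER_CUBIC)[:,:,::-1])
E
```

```text
(array([139.93548387, 202.58064516]), 31) (array([154.4047619, 209.1984127]), 126)
dot [0.47676056 0.24986485 0.036     ] cap@.1 [0.45477526 0.20638634 0.1       ]
[  12   10   67   57 1885] ((455.2250061035156, 208.20616149902344), (122.00697326660156, 78.41555786132812), 63.574058532714844)
```

View pics/crop1.png

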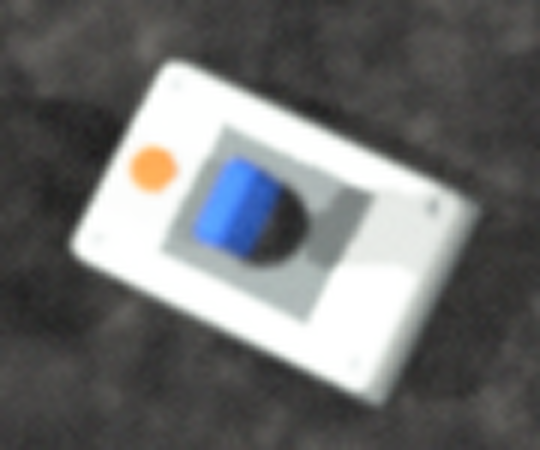

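View pics/crop2.png

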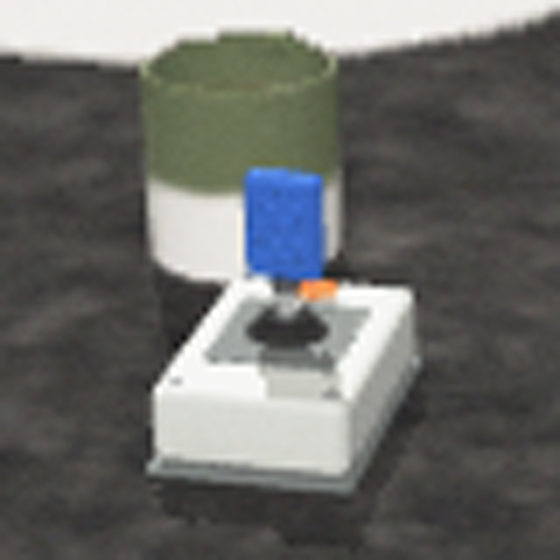

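The crops show the blue toggle upright, leaning to neither side, with the orange dot at its upper left. The mug stands just beyond the dot end. I'll check the mug's height and work out the waypoint displacements.

Run:
```python
from h import *
t=optics.camera("top");s=optics.camera("side")
a=np.radians(63.3);u=np.array([np.cos(a),np.sin(a),0]);n=np.array([-u[1],u[0],0]);C=np.array([.4562,.2093,0])
# check: predicted pixels
for nm,P in(("dot",C+.044*u+[0,0,.036]),("capmid",C+[0,0,.081]),("captop",C+[0,0,.102])): print(nm,proj(t,P),proj(s,P))
b=ray_z(s,(214,170.5),0);print("mug near base",b)
for z in(.08,.1,.12,.14): print(z,ray_z(t,(70,204),z),proj(s,ray_z(t,(70,204),z)))
o=probe_bus.get_obs();M=R.from_quat(o["tool_rot"]).as_matrix();print(M.round(3),o["position"],o["time"])
ang=np.arctan2(M[1,0],M[0,0]);print("turn",ang-a)
W=C-.045*u; d=W-o["position"]; print("pre-push",W,"in target axes x,y:",d@u,d@n, "tool y=-? ", np.cross([0,0,-1],u)@d)
```

```text
dot [140.52946339 202.94666435] [224.59227725 170.1229809 ]
capmid [154.87971533 209.604516  ] [219.90123982 160.80119346]
captop [152.71449753 208.37886213] [219.68818482 153.31621854]
mug near base [0.46090729 0.33647234 0.        ]
0.08 [0.47036981 0.38021764 0.08      ] [213.61184857 140.3132838 ]
0.1 [0.46772941 0.37270239 0.1       ] [212.97283283 134.79050687]
0.12 [0.46508902 0.36518714 0.12      ] [212.31898673 129.12185261]
0.14 [0.46244862 0.35767189 0.14      ] [211.64992835 123.30244442]
[[-0.912  0.409 -0.   ]
 [ 0.409  0.912 -0.001]
 [ 0.    -0.001 -1.   ]] [0.25572327 0.57003265 0.22219591] 0.3
turn 1.614992873777749
pre-push [0.43598065 0.16909829 0.        ] in target axes x,y: -0.27719022216976574 -0.3411842044927793 tool y=-?  0.3411842044927793
```

```bash
python3 nudge.py '[[[0,0,0],0.1242],[[0,0,0],0.1242],[[0,0,0],0.1242],[[0,0,0],0.1242],[[0,0,0],0.1242],[[0,0,0],0.1242],[[0,0,0],0.1242],[[0,0,0],0.1242],[[0,0,0],0.1242],[[0,0,0],0.1242],[[0,0,0],0.1242],[[0,0,0],0.1242],[[0,0,0],0.1242],[[0,0,0],0]]' 0 20
python3 nudge.py '[[[-0.0231,0.0284,0],0],[[-0.0231,0.0284,0],0],[[-0.0231,0.0284,0],0],[[-0.0231,0.0284,0],0],[[-0.0231,0.0284,0],0],[[-0.0231,0.0284,0],0],[[-0.0231,0.0284,0],0],[[-0.0231,0.0284,0],0],[[-0.0231,0.0284,0],0],[[-0.0231,0.0284,0],0],[[-0.0231,0.0284,0],0],[[-0.0231,0.0284,0],0],[[0,0,0],0],[[0,0,0],0],[[0,0,0],0]]'
cat > st.py <<'E'
from h import *
o=probe_bus.get_obs();M=R.from_quat(o["tool_rot"]).as_matrix();a=np.radians(63.3);u=np.array([np.cos(a),np.sin(a),0]);C=np.array([.4562,.2093,0])
d=o["position"]-C
print("t",o["time"],"u",d@u,"lat",d@[-u[1],u[0],0],"z",d[2],"tool x",M[:,0].round(3),"F.u",o["ft_force"]@u,"F",o["ft_force"].round(1))
E
python3 st.py
```

```text
time: 1.47
position: [0.2558, 0.5702, 0.2225]
tool_rot: [0.852, 0.524, -0.0, 0.0]
ft_force: [-0.7, 0.2, 0.2]
grip_width: 0.0033
grip_force: 0.0
time: 2.72
position: [0.4356, 0.1696, 0.2225]
tool_rot: [0.851, 0.525, -0.0, -0.0]
ft_force: [0.1, -0.2, -0.6]
grip_width: 0.0005
grip_force: 0.0
t 2.7167 u -0.044759677403679345 lat 0.0005284138427053271 z 0.22252159691235018 tool x [0.448 0.894 0.   ] F.u -0.10417664691001148 F [ 0.1 -0.2 -0.6]
```

```bash
python3 nudge.py '[[[0,0,0.03],0],[[0,0,0.03],0],[[0,0,0.03],0],[[0,0,0.03],0],[[0,0,0.02],0],[[0,0,0.013],0],[[0,0,0],0],[[0,0,0],0]]'; python3 st.py
python3 - <<'E'
from h import *
s=optics.camera("side");cv2.imwrite("pics/s2.png",cv2.resize(s["img"][90:210,150:310],None,fx=5,fy=5,interpolation=cv2.INTER_CUBIC)[:,:,::-1])
E
```

```text
time: 3.38
position: [0.4349, 0.1707, 0.0691]
tool_rot: [0.85, 0.526, -0.001, -0.0]
ft_force: [0.1, -0.4, 0.8]
grip_width: 0.0001
grip_force: 0.0
t 3.3833 u -0.04403889147238399 lat 0.001719581257815715 z 0.06914940359896493 tool x [ 0.446  0.895 -0.001] F.u -0.3280716830398748 F [ 0.1 -0.4  0.8]
```

View pics/s2.png

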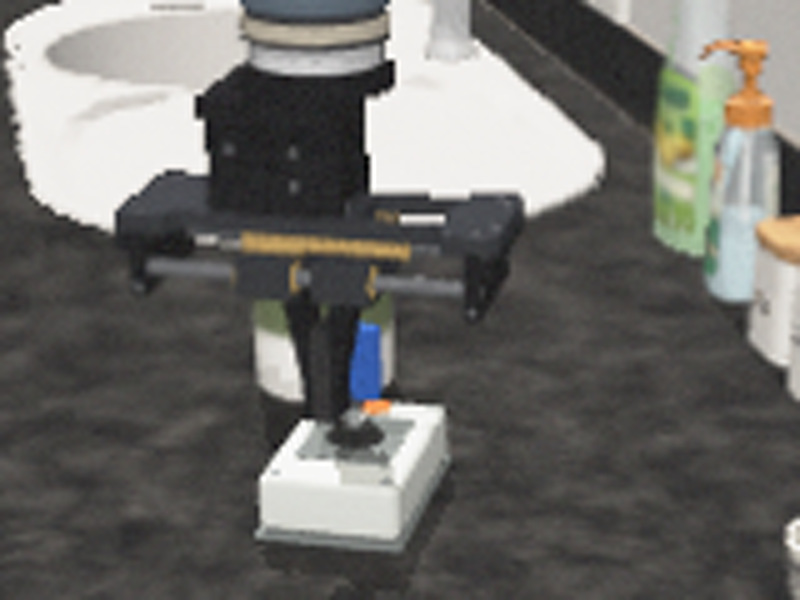

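The shut fingers stand behind the blue toggle, on the side away from the dot, and the toggle (365,360) is still upright. Now I'll push along tool +x.

```bash
python3 nudge.py '[[[0.01,0,0],0],[[0.01,0,0],0],[[0.01,0,0],0],[[0.006,0,0],0],[[0.006,0,0],0],[[0.004,0,0],0],[[0,0,0],0],[[0,0,0],0]]'>/dev/null; python3 st.py
python3 nudge.py '[[[0.003,0,0],0],[[0.003,0,0],0],[[0,0,0],0],[[0,0,0],0]]'>/dev/null; python3 st.py
```

```text
t 4.1 u 0.0012794854886800516 lat 0.0002658226842574008 z 0.06957374238059524 tool x [ 0.449  0.894 -0.   ] F.u -3.1686349863432306 F [-1.1 -3.   1.5]
t 4.4333 u 0.006385574276021207 lat 0.0008720821139211717 z 0.06923505348751 tool x [ 0.449  0.894 -0.002] F.u -4.151928496077634 F [-0.7 -4.3  0.8]
```

```bash
for i in 1; do python3 nudge.py '[[[0.002,0,0],0],[[0,0,0],0],[[0,0,0],0]]'>/dev/null; python3 st.py
python3 nudge.py '[[[0.002,0,0],0],[[0,0,0],0],[[0,0,0],0]]'>/dev/null; python3 st.py
python3 nudge.py '[[[0.002,0,0],0],[[0,0,0],0],[[0,0,0],0]]'>/dev/null; python3 st.py; done
```

```text
t 4.6833 u 0.006830846450952548 lat 0.0010176447210953226 z 0.06909807235750073 tool x [ 0.448  0.894 -0.005] F.u -10.593504418185631 F [ -1.4 -11.2   1.8]
t 4.9333 u 0.007178698458468339 lat 0.0011611979649371713 z 0.06898918432940056 tool x [ 0.447  0.895 -0.008] F.u -14.157413208525155 F [ -1.9 -14.9   2.6]
t 5.1833 u 0.0075081503117602755 lat 0.0012523312510604643 z 0.06890584923799843 tool x [ 0.446  0.895 -0.012] F.u -19.016606400394718 F [ -3.3 -19.6   4.2]
```

The toggle is against its stop: the force has risen to 19 N and the tool no longer advances. I'll hold for about 1.5 s and check by picture.

```bash
python3 nudge.py '[[[0,0,0],0],[[0,0,0],0],[[0,0,0],0],[[0,0,0],0],[[0,0,0],0],[[0,0,0],0],[[0,0,0],0],[[0,0,0],0],[[0,0,0],0],[[0,0,0],0],[[0,0,0],0],[[0,0,0],0],[[0,0,0],0],[[0,0,0],0],[[0,0,0],0],[[0,0,0],0],[[0,0,0],0],[[0,0,0],0]]'>/dev/null; python3 st.py
python3 - <<'E'
from h import *
s=optics.camera("side");cv2.imwrite("pics/s3.png",cv2.resize(s["img"][90:210,150:310],None,fx=5,fy=5,interpolation=cv2.INTER_CUBIC)[:,:,::-1])
a=np.radians(63.3);u=np.array([np.cos(a),np.sin(a),0]);C=np.array([.4562,.2093,.036])
for th in(.3,.5,.6):print(th,(proj(s,C+u*.066*np.sin(th)+[0,0,.066*np.cos(th)])-[150,90])*5)
E
```

```text
t 6.6833 u 0.007485655704517781 lat 0.0012358216616091214 z 0.06893185029187451 tool x [ 0.446  0.895 -0.011] F.u -19.199750112937213 F [ -2.4 -20.3   4.1]
0.3 [358.48948272 309.10310606]
0.5 [364.7066857  310.34958194]
0.6 [367.58053091 312.7753072 ]
```

View pics/s3.png

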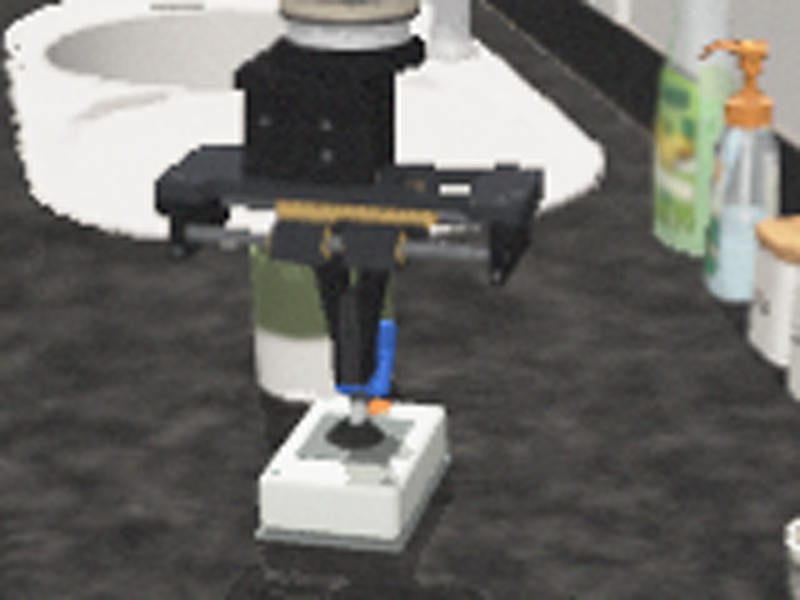

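The cap (385,360) leans over toward the dot with the fingers behind it, and the measured stop position agrees with 0.6 rad. It has been held for over 1.5 s, so I'll back off and then rise.

```bash
python3 nudge.py '[[[-0.008,0,0],0],[[-0.008,0,0],0],[[-0.008,0,0],0],[[-0.01,0,0],0],[[-0.01,0,0],0],[[-0.01,0,0],0],[[-0.01,0,0],0],[[0,0,0],0],[[0,0,-0.03],0],[[0,0,-0.03],0],[[0,0,-0.03],0],[[0,0,-0.03],0],[[0,0,-0.03],0],[[-0.03,0,0],0],[[-0.03,0,0],0],[[0,0,0],0],[[0,0,0],0],[[0,0,0],0],[[0,0,0],0],[[0,0,0],0]]'>/dev/null; python3 st.py
python3 - <<'E'
from h import *
s=optics.camera("side");cv2.imwrite("pics/s4.png",cv2.resize(s["img"][90:290,150:350],None,fx=3,fy=3,interpolation=cv2.INTER_CUBIC)[:,:,::-1])
E
```

```text
t 8.4 u -0.10990548269549932 lat 1.8313300994006502e-05 z 0.21938570546210315 tool x [0.448 0.894 0.   ] F.u -0.09865947624291505 F [ 0.2 -0.2 -0.5]
```

View pics/s4.png

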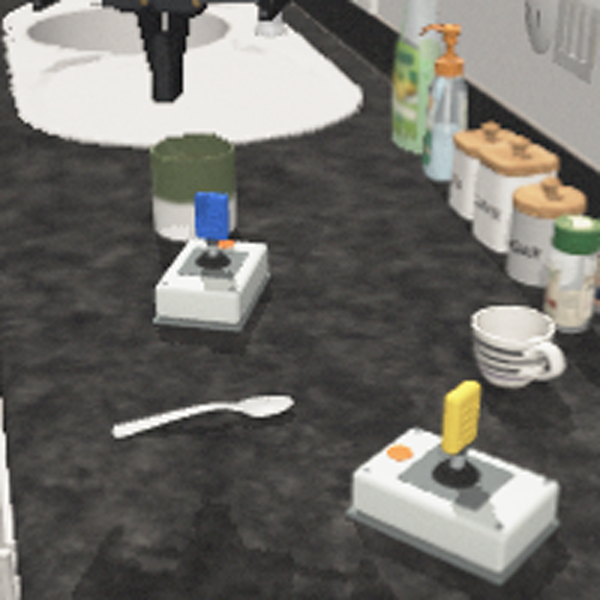

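The blue toggle (211,215) is upright again, the yellow one (460,418) is untouched, and the gripper is clear above.

```bash
python3 -c "
from rig import robot, optics, probe_bus, ticket
print(ticket.hand_in())"
```

```text
the job is handed in; nothing more can be done
None
```

I pushed the blue toggle over to its stop on the orange-dot side, held it there for over 1.5 s and let it spring back upright. I left the yellow toggle untouched and handed the job in at about 8.5 s.

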